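Pop open the push-to-open label cupboard

TASK

The green roll of tape stands in the way of the door of the small blue push-to-open cupboard: slide it aside along the bench, without lifting it, until it is clear of the door's whole swing. Then press the closed door in at the orange spot and let go so that its spring catch releases it ajar, and finally push the door wide open, about square to the cupboard's front, and leave it there. Do it all by touch with the fingertips or the outside of the fingers, grasp or lift nothing, and leave everything else on the bench where it is.

Things in the scene. Friction and masses are not known exactly. Their poses are not given: they have to be found in the camera images.
- cabinet: Small blue sheet-steel cupboard fixed to the bench, 140 mm deep (x), 135 mm wide (y), 140 mm high. Origin: centre of its underside, on the bench; x from front to back, y to its left seen from the front (robot's side), z up. The outer face of the closed door is the plane x = -88 mm in this frame. A label roll stands inside, fixed.
- door (a joint): Door angle, rad: 0 latched shut, positive open (free edge swings out to the robot), stops at -0.046 and 1.75. No handle; upright hinge at its left end. Pressing the orange spot in some 5 mm (2 to 4 N, then a firm stop) trips a catch; as the finger draws back a spring throws the door to about 0.6. From there only light friction acts: it stays where it is left. It does not latch again.
- door_hinge (a point): Point on the door's hinge axis at half the door's height, 77 mm above the bench; in the cupboard's frame at x = -82, y = +63 mm. The door swings about the vertical through it and reaches 125 mm from it. Axes turn with the door: when shut they are those of the cupboard.
- door_edge (a point): Middle of the door's free edge, 125 mm from the hinge, in the middle of the panel's thickness, 77 mm above the bench. The grey panel is 12 mm thick and 122 mm high (from 16 to 138 mm above the bench). Axes turn with the door: -x is the outward normal of the outer face, y points to the hinge.
- press_spot (a point): Centre of the orange spot (22 mm across) on the door's outer face, near the free edge, 110 mm above the bench and 105 mm from the hinge. Axes turn with the door: press along +x.
- green_roll: Loose roll of green tape lying flat in front of the door, 106 mm across, 36 mm high, with an open core at least 65 mm across right through to the bench, about 0.22 kg (0.15 to 0.31). Origin at the centre of its underside, on the core's axis, z up. The bench is free to the right of where it lies.
- tape_measure: Bystander: yellow tape measure, 38x68x62 mm, origin under its centre.
- marker_blue: Bystander: white marker with blue cap, 18x140x16 mm, origin under its centre.
- scissors: Bystander: red-handled scissors lying flat, 56x192x10 mm, origin under their centre.
- brown_roll: Bystander: brown tape roll lying flat, 96 mm across, 48 mm high, origin under its centre.
- glue_stick: Bystander: yellow glue stick standing upright, 29 mm across, 94 mm high, origin under its centre.
Things that resemble listed ones, but are neither listed nor needed, are in the scene too. There is more than one size of the green_roll; the one meant has the size given above.

How it is judged:
On the way, in this order (a step that is already met when the one before it is completed fails the run):
1. the green roll has been slid clear of the door's swing, the door still shut (horizontal distance between green_roll and door_hinge above 0.175 m and value of joint door below 0.1 rad and height (world z) of green_roll between -0.01 and 0.01 m and angle between green_roll's own z axis and vertical below 0.15 rad), for 0.2 s.
2. the door has been pressed in far enough to trip the catch (value of joint door below -0.025 rad), for 0.02 s.
3. the door has sprung ajar by itself, no finger on it (value of joint door between 0.35 and 1 rad and contact force between each of the arm, the fingers and door below 0.2 N), for 0.2 s.
At the end, for the whole second after the job is handed in: the door stands open by more than 1.2 rad (69 degrees) and still; the green roll lies flat on the bench at rest, its centre more than 175 mm from the hinge axis (value of joint door above 1.2 rad and velocity of joint door between -0.05 and 0.05 rad/s and horizontal distance between green_roll and door_hinge above 0.175 m and linear speed of green_roll below 0.01 m/s and height (world z) of green_roll between -0.01 and 0.01 m and angle between green_roll's own z axis and vertical below 0.15 rad); the robot touches nothing.
It fails at once if the green roll was lifted more than 12 mm, tipped, or pushed off the bench (height (world z) of green_roll above 0.012 m or height (world z) of green_roll below -0.025 m or angle between green_roll's own z axis and vertical above 0.3 rad).
It fails at once if a bystander was moved more than 20 mm (distance of any of tape_measure, marker_blue, scissors, brown_roll, glue_stick from where it was at the start of the episode above 0.02 m).
It also fails if it takes over 54 s, if anything falls off the work surface, if the arm or the gripper's body presses on something with over 40 N, if the wrist force passes 120 N, or if a joint passes its speed limit or range.

ROBOT

A 7-joint arm with a two-finger parallel gripper is mounted at the origin on a cart in front of the work surface, level with it; the furniture and walls round the work are solid. World frame = base frame: x ahead of the robot, y to its left, z up, the work surface at z = 0. Lengths are in m, angles in rad, forces in N, time in s.
With the tool pointing down it reaches from about 0.425 to 0.825 m from the base axis. Payload 3.6 kg.
Tool frame: the origin (TCP) lies between the finger pads; the fingertips stand 22 mm ahead of it and the grasp point (between the pads) lies 3 mm ahead of it; z points along the fingers, y is the line along which they close (so a half turn about z gives the same grasp; the last joint's range is limited). The gripper opens to 93 mm and grips with 3 to 60 N. Pads are 15 mm wide; open, the fingers measure 128 mm over their backs; the gripper's body (75 mm by 188 mm) begins 65 mm behind the grasp point.
Start: joints at [-1.339, 0.615, -0.013, 1.423, 0.008, 1.103, -0.04], TCP at [0.166, 0.628, 0.241] pointing down, gripper open.
Joint ranges: [-3.12, 3.12], [-0.3, 2.06], [-1.34, 1.32], [0.26, 2.42], [-1.36, 4.5], [0.01, 1.98], [-2.84, 2.84]. Speed limits (rad/s): [2.79, 2.79, 3.14, 3.14, 3.14, 3.14, 3.14].

INTERFACE

Orientations are given as a unit quaternion [w, x, y, z].
In Python, from bench import arm, eoat, kin, capture, camera_model, read_time_s, read_q, read_joint_velocities, read_joint_torque, read_ee_pos, read_eef_rot, read_ft_force, read_wrist_torque, read_finger_gap, read_gripper_force gives the robot as it stands. The module is installed in compiled form; this text tells all that it offers. Calls block until the motion is done:
- arm.move_to(position, orientation): joint-space move of the TCP to a pose.
- arm.move_l(position, ori=None, rate=0.15, contact_N=None): straight line of the TCP; ori=None keeps the orientation; rate is the mean speed in m/s. With contact_N (N) it stops when the force on the tool has changed by that much, and returns True; else False.
- arm.move_j(angles): joint-space move.
- eoat.open_jaws() and eoat.grasp(grasp_force=None): open the fingers fully, or close them until they stop; grasp_force is the grip in N (None keeps the last).
- arm.sleep(seconds).
- kin.ik(position, orientation): joint angles nearest the present ones, or None.
- capture(name): name is "side" or "top"; returns (picture, depth): 480x640x3 uint8, red, green, blue; 480x640 float32, m along the optical axis (not along the pixel's ray), 0 where there is no reading.
- camera_model(name): a dict with "intrinsics" (3x3 intrinsics, pixels), "k1" (the pictures are not rectified: a ray, as slopes to the right and down, at radius r is drawn at 1 + k1 r^2 times it, then the intrinsics apply), "eye" and "rotation" of the camera in the world. Camera axes: x right, y up, looking along -z (the intrinsics and any distortion apply to the point x, -y, -z); pixel columns grow to the right and rows downward; lengths in m; the calibration is good to about 2 mm. A picture is of the moment at which its call begins. camera_model takes no time and is no camera call.
A pose or a line that the arm cannot do raises arm.PlanningError and nothing moves.
- arm.sign_off(): hands the job in; it is judged then, once.
Readings, each from a call of its own:
- read_time_s(): time.
- read_q(): joint angles.
- read_joint_velocities(): joint speeds.
- read_joint_torque(): joint torques, N m.
- read_ee_pos(): TCP position.
- read_eef_rot(): TCP orientation.
- read_ft_force(): force on the tool from outside, world axes, zero at the start.
- read_wrist_torque(): the same for the moment, N m.
- read_finger_gap(): opening from 0.0 (shut) to 1.0 (fully open).
- read_gripper_force(): force on a finger pad.
Only numpy, scipy, OpenCV 4.12 (cv2) and the standard library are available. Lean on these libraries where they do the work, as an engineer would, in place of code of your own. Each camera call takes 0.05 s, during which the arm holds its last target. There are 200 camera calls.

## Working session

There is one attempt and no reset: what is moved stays moved. The work goes in short steps, each a Python script; the robot and the scene stay as the last script left them, time stands still between calls to the robot, and variables do not carry over. Pictures are saved under pics/ and viewed, at most 10 in all, crops included, and the job is handed in when it is done.

```bash
mkdir -p pics
cat > h.py <<'E'
import numpy as np, cv2
from bench import *
def cast(name,uv,z):
    m=camera_model(name);K=np.array(m["intrinsics"]);R=np.array(m["rotation"]);e=np.array(m["eye"])
    uv=np.atleast_2d(np.array(uv,float))
    p=np.c_[(uv[:,0]-K[0,2])/K[0,0],(uv[:,1]-K[1,2])/K[1,1]];s=p.copy()
    for _ in range(20): s=p/(1+m["k1"]*(s**2).sum(1,keepdims=True))
    d=np.c_[s[:,0],-s[:,1],-np.ones(len(s))]
    w=d@R.T
    return e+w*((z-e[2])/w[:,2])[:,None], s, e, w
def cloud(name,depth):
    v,u=np.mgrid[0:480,0:640]
    _,s,e,w=cast(name,np.c_[u.ravel(),v.ravel()],0)
    return (e+w*depth.reshape(-1,1)).reshape(480,640,3)
E
python3 - <<'E'
from h import *
for n in("top","side"):
    p,d=capture(n);np.savez(n,p=p,d=d);cv2.imwrite(f"pics/{n}0.png",p[:,:,::-1]);m=camera_model(n);print(n,m["eye"],m["rotation"],m["intrinsics"])
print(read_time_s(),read_eef_rot())
E
```

```text
top [ 0.3555821  -0.22432776  1.20870697] [-0.67996322 -0.0715564   0.07860294  0.72550071] [[553.61607393   0.         325.95923077]
 [  0.         553.61607393 232.18863276]
 [  0.           0.           1.        ]]
side [ 0.28085171 -1.14337251  0.45846203] [ 0.8120154   0.55679491 -0.08860309 -0.15086385] [[482.87467853   0.         322.33948232]
 [  0.         482.87467853 238.74056478]
 [  0.           0.           1.        ]]
0.1 [-1.24705708e-04  1.28505056e-01  9.91708184e-01 -1.14562766e-03]
```

View pics/top0.png

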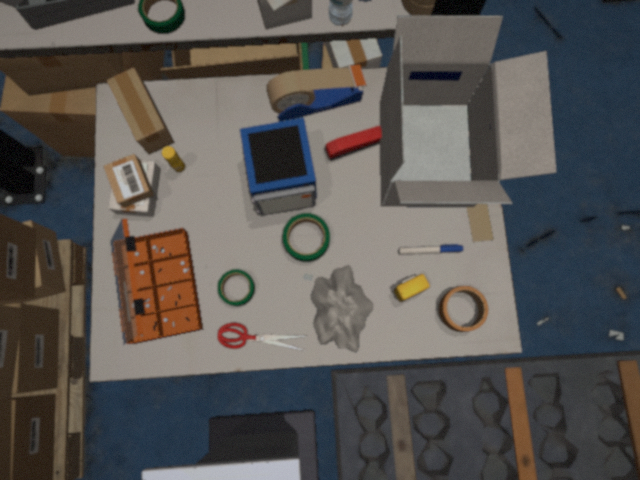

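View pics/side0.png

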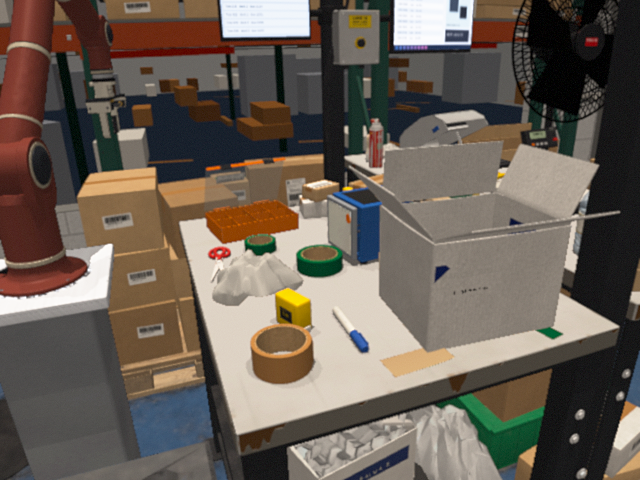

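The top view shows the cupboard at about (280,160) with its grey door facing down-image. The large green roll is at (306,237), the small one at (236,287), crumpled paper at (340,308), marker (430,249), tape measure (411,288) and scissors (260,337). In the side view the grey door face is at (341,230).

```bash
sed -i 's/^import numpy as np, cv2/import numpy as np, cv2\nfrom scipy.spatial.transform import Rotation as Ro/; s/R=np.array(m\["rotation"\])/q=m["rotation"];R=Ro.from_quat([q[1],q[2],q[3],q[0]]).as_matrix()/' h.py
python3 - <<'E'
from h import *
Z=np.load("top.npz");p=Z["p"];d=Z["d"];C=cloud("top",d)
hsv=cv2.cvtColor(p,cv2.COLOR_RGB2HSV)
g=cv2.inRange(hsv,(60,100,40),(90,255,255))
for c in cv2.findContours(g,0,1)[0]:
    if cv2.contourArea(c)>300:
        P,*_=cast("top",c.reshape(-1,2),0.036);o,r=cv2.minEnclosingCircle(P[:,:2].astype(np.float32));print("green",o,r,cv2.boundingRect(c))
b=cv2.inRange(hsv,(100,150,60),(125,255,255));b[:, :230]=0;b[:110]=0;b[:,330:]=0;b[220:]=0
c=max(cv2.findContours(b,0,1)[0],key=cv2.contourArea)
top=np.zeros_like(b);cv2.drawContours(top,[c],-1,255,-1)
Cm=C[(top>0)&(abs(C[...,2]-.14)<.006)]
r=cv2.minAreaRect(Cm[:,:2].astype(np.float32));print("cab",len(Cm),r,cv2.boxPoints(r))
for n,uv in dict(ortop=(128,232),).items(): print(C[uv[1],uv[0]])
# heights profile objects
for n,(u,v) in dict(paper=(340,308),tm=(411,288),brown=(447,308),sc=(235,335),mark=(430,249),box=(400,195),stapler=(355,142)).items(): print(n,C[v,u])
# door plane from side view
Z=np.load("side.npz");ps=Z["p"];S=cloud("side",Z["d"]);hs=cv2.cvtColor(ps,cv2.COLOR_RGB2HSV)
o=cv2.inRange(hs[200:260,325:362],(3,80,80),(22,255,255));ys,xs=np.nonzero(o);print("spot",len(xs),xs.mean()+325,ys.mean()+200,S[ys+200,xs+325].mean(0))
Q=S[205:262,332:360].reshape(-1,3);Q=Q[(Q[:,2]>.03)&(Q[:,2]<.13)]
print(np.polyfit(Q[:,1],Q[:,0],1),Q.min(0),Q.max(0),len(Q))
# paper footprint
m=(C[...,2]>.008)&(C[...,0]>.2);m[:250]=0;m[:,:305]=0;m[:,385:]=0;print("paper",C[m].min(0),C[m].max(0))
big=cv2.resize(ps[180:300,190:390],None,fx=4,fy=4,interpolation=2);cv2.imwrite("pics/crop.png",big[:,:,::-1])
E
```

```text
green (0.5017397403717041, -0.04587459936738014) 0.037510331720113754 (219, 270, 35, 35)
green (0.6013797521591187, -0.2003495842218399) 0.05173134803771973 (283, 214, 46, 47)
cab 4058 ((0.754102349281311, -0.1532122790813446), (0.14107516407966614, 0.12976089119911194), 6.947370529174805) [[ 0.6762349  -0.09734026]
 [ 0.6919305  -0.22614841]
 [ 0.8319698  -0.2090843 ]
 [ 0.8162742  -0.08027615]]
[0.60203362 0.13190903 0.17918734]
paper [ 0.44133011 -0.26223695  0.06727475]
tm [ 0.47348059 -0.41237161  0.06075046]
brown [ 0.42848116 -0.4845892   0.04979284]
sc [ 0.40373326 -0.0363984   0.00310592]
mark [ 0.56025009 -0.46923263  0.01744253]
box [ 0.62226184 -0.37817858  0.24885247]
stapler [ 0.809268   -0.32258636  0.04015904]
spot 147 334.91156462585036 242.843537414966 [ 0.64880265 -0.1917113   0.04805516]
[0.24620493 0.72043101] [ 0.61889049 -0.25247434  0.03002917] [ 0.75406643 -0.091708    0.12987238] 1194
paper [ 0.35018699 -0.35013587  0.00804275] [ 0.57079058 -0.18578158  1.20870697]
```

View pics/crop.png

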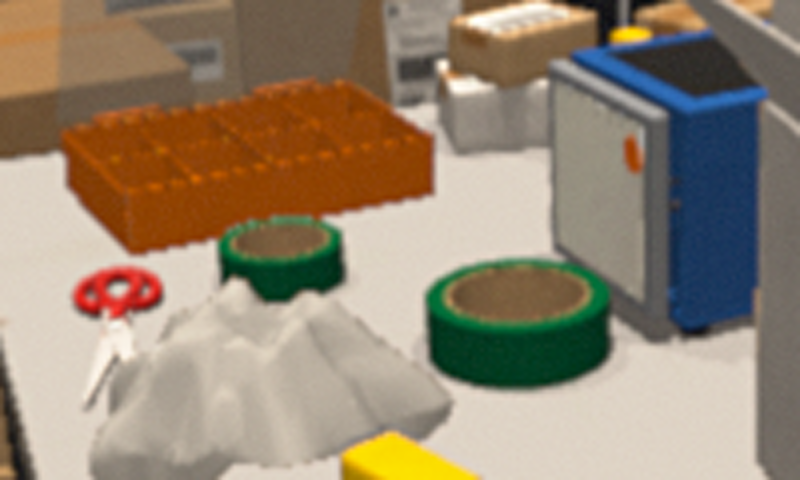

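The crop shows the orange spot at about side pixel (348,218) and the roll standing clear of the paper. Next I check the obstacles: the paper and the box.

Run:
```python
from h import *
C=cloud("top",np.load("top.npz")["d"]).reshape(-1,3);S=cloud("side",np.load("side.npz")["d"]).reshape(-1,3)
A=np.r_[C,S]
for n,lo,hi in(("z>.1",.1,.6),("low",.012,.1)):
    print(n)
    for x in np.arange(.38,.86,.02):
        m=(abs(A[:,0]-x)<.01)&(A[:,2]>lo)&(A[:,2]<hi)&(A[:,1]<(-.24 if lo>.05 else -.17))&(A[:,1]>-.5)
        y=A[m,1]; 
        if len(y)>3: print(round(x,2),"y",np.round(np.percentile(y,[2,50,98]),3),"zmax",A[m,2].max().round(3),len(y))
P,*_=cast("side",[[348.3,218.3]],.11);print("spot ray",P)
# feasibility
c=np.array([.754,-.153]);a=np.radians(6.95);ex=np.array([np.cos(a),np.sin(a)]);ey=np.array([-ex[1],ex[0]])
def ori(yaw,tilt): # tool z tilted from down toward +x(cab); tool y at yaw from cab y
    R=Ro.from_euler('z',a)*Ro.from_euler('y',-tilt)*Ro.from_quat([0,1,0,0])*Ro.from_euler('z',yaw);q=R.as_quat();return [q[3],*q[:3]]
for xyz in((.6,-.2,.1),(.6,-.3,.035),(.64,-.2,.12),(.66,-.25,.13),(.56,-.1,.13)):
    print(xyz,[(t,yw) for t in(0,.3,.5,.7,1.,1.3) for yw in(0,1.57,-1.57) if kin.ik(list(xyz),ori(yw,t)) is not None])
```

```text
z>.1
0.6 y [-0.498 -0.449 -0.379] zmax 0.273 478
0.62 y [-0.497 -0.438 -0.378] zmax 0.263 626
0.64 y [-0.497 -0.437 -0.378] zmax 0.24 577
0.66 y [-0.497 -0.438 -0.375] zmax 0.293 1891
0.68 y [-0.388 -0.381 -0.372] zmax 0.295 603
0.7 y [-0.389 -0.382 -0.375] zmax 0.296 678
0.72 y [-0.39  -0.383 -0.377] zmax 0.297 750
0.74 y [-0.391 -0.385 -0.378] zmax 0.297 877
0.76 y [-0.393 -0.387 -0.38 ] zmax 0.297 939
0.78 y [-0.394 -0.389 -0.381] zmax 0.297 1013
0.8 y [-0.396 -0.39  -0.382] zmax 0.296 1007
0.82 y [-0.397 -0.392 -0.384] zmax 0.295 986
0.84 y [-0.398 -0.393 -0.385] zmax 0.296 957
low
0.38 y [-0.493 -0.275 -0.215] zmax 0.067 745
0.4 y [-0.498 -0.29  -0.212] zmax 0.082 1171
0.42 y [-0.49  -0.297 -0.21 ] zmax 0.086 1324
0.44 y [-0.491 -0.306 -0.217] zmax 0.089 1373
0.46 y [-0.498 -0.324 -0.212] zmax 0.079 1748
0.48 y [-0.454 -0.317 -0.211] zmax 0.081 1582
0.5 y [-0.45  -0.292 -0.214] zmax 0.071 904
0.52 y [-0.3   -0.285 -0.225] zmax 0.051 350
0.54 y [-0.297 -0.289 -0.27 ] zmax 0.034 54
0.56 y [-0.497 -0.238 -0.175] zmax 0.042 814
0.58 y [-0.369 -0.241 -0.171] zmax 0.042 264
0.6 y [-0.
[... 1009 characters left out ...]
, (1.0, 1.57), (1.0, -1.57), (1.3, 0), (1.3, 1.57), (1.3, -1.57)]
(0.64, -0.2, 0.12) [(0, 0), (0, 1.57), (0, -1.57), (0.3, 0), (0.3, 1.57), (0.3, -1.57), (0.5, 0), (0.5, 1.57), (0.5, -1.57), (0.7, 0), (0.7, 1.57), (0.7, -1.57), (1.0, 0), (1.0, 1.57), (1.0, -1.57), (1.3, 0), (1.3, 1.57), (1.3, -1.57)]
(0.66, -0.25, 0.13) [(0, 0), (0, 1.57), (0, -1.57), (0.3, 0), (0.3, 1.57), (0.3, -1.57), (0.5, 0), (0.5, 1.57), (0.5, -1.57), (0.7, 0), (0.7, 1.57), (0.7, -1.57), (1.0, 0), (1.0, 1.57), (1.0, -1.57), (1.3, 0), (1.3, 1.57), (1.3, -1.57)]
(0.56, -0.1, 0.13) [(0, 0), (0, 1.57), (0, -1.57), (0.3, 0), (0.3, 1.57), (0.3, -1.57), (0.5, 0), (0.5, 1.57), (0.5, -1.57), (0.7, 0), (0.7, 1.57), (0.7, -1.57)]
```

```bash
cat >> h.py <<'E'
c=np.array([.754,-.153]);a=np.radians(6.95);ex=np.array([np.cos(a),np.sin(a)]);ey=np.array([-ex[1],ex[0]])
hinge=c-.082*ex+.063*ey
def W(x,y): return c+x*ex+y*ey
def ori(yaw,tilt):
    R=Ro.from_euler('z',a)*Ro.from_euler('y',-tilt)*Ro.from_quat([0,1,0,0])*Ro.from_euler('z',yaw);q=R.as_quat();return [q[3],*q[:3]]
def tip(xy,z,o):  # TCP position for a fingertip position
    zt=Ro.from_quat([*o[1:],o[0]]).as_matrix()[:,2]
    return (np.array([*xy,z])-.022*zt).tolist()
def roll(name):
    p,_=capture("top");cv2.imwrite(f"pics/{name}.png",p[:,:,::-1])
    g=cv2.inRange(cv2.cvtColor(p,cv2.COLOR_RGB2HSV),(60,100,40),(90,255,255))
    for k in cv2.findContours(g,0,1)[0]:
        if cv2.contourArea(k)>300:
            P,*_=cast("top",k.reshape(-1,2),.036);o,r=cv2.minEnclosingCircle(P[:,:2].astype(np.float32));print("green",np.round(o,4),round(r,4),"hinge dist",np.hypot(*(o-hinge)).round(4))
E
python3 - <<'E'
from h import *
o=ori(0,.4)
p=read_ee_pos();arm.move_l([p[0],p[1],.33],rate=.25)
eoat.grasp(5)
arm.move_to(tip((.598,-.2),.16,o),o)
print(read_time_s(),read_ee_pos(),read_finger_gap())
print(arm.move_l(tip((.603,-.2),.014,o),rate=.12,contact_N=6),read_ee_pos())
arm.move_l(tip((.598,-.302),.014,o),rate=.06);print(read_ft_force())
arm.move_l(tip((.598,-.294),.014,o),rate=.06)
arm.move_l(tip((.593,-.29),.2,o),rate=.2)
arm.move_l(tip((.52,-.2),.25,o),rate=.25)
roll("r1");print(read_time_s())
E
```

```text
5.35 [ 0.58996248 -0.200094    0.1803961 ] 0.00621270003705867
False [ 0.59501725 -0.20114825  0.03506913]
[ 0.65774636  1.4772485  -0.0369512 ]
10.6417
```

View pics/r1.png

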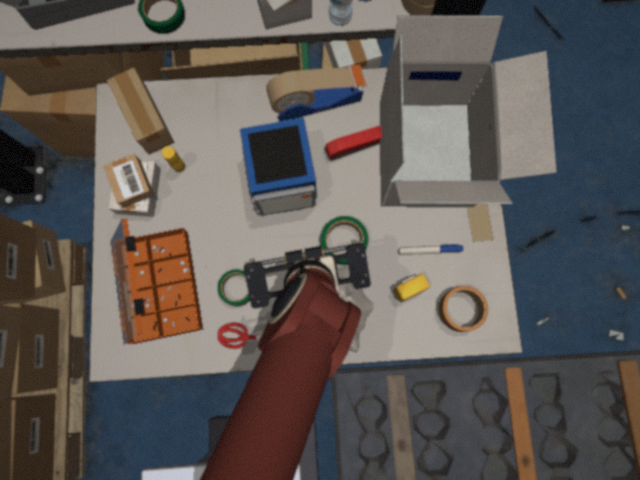

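The roll's centre is now at about pixel (344,239), roughly 84 mm to the right and about 197 mm from the hinge, so it is clear. Next I press the door.

Run:
```python
from h import *
o=ori(0,.7)
arm.move_to(tip(W(-.125,-.042),.11,o),o)
print(arm.move_l(tip(W(-.076,-.042),.11,o),rate=.04,contact_N=10),read_ft_force(),(read_ee_pos()[:2]-tip(W(-.088,-.042),.11,o)[:2])@ex)
arm.move_l(tip(W(-.27,-.042),.13,o),rate=.25)
arm.sleep(.6)
p,_=capture("side");cv2.imwrite("pics/s2.png",cv2.resize(p[150:310,230:430],None,fx=4,fy=3.75*.94)[:,:,::-1][:600])
q=ori(0,.7);arm.move_l(tip(W(-.3,-.042),.25,q),rate=.25);roll("r2");print(read_time_s())
```

```text
True [-3.38145396 -0.7956273   2.99116743] 0.0002653360335858413
green [ 0.5017 -0.0459] 0.0375 hinge dist 0.1721
green [ 0.59  -0.282] 0.0517 hinge dist 0.1965
17.5083
```

View pics/s2.png

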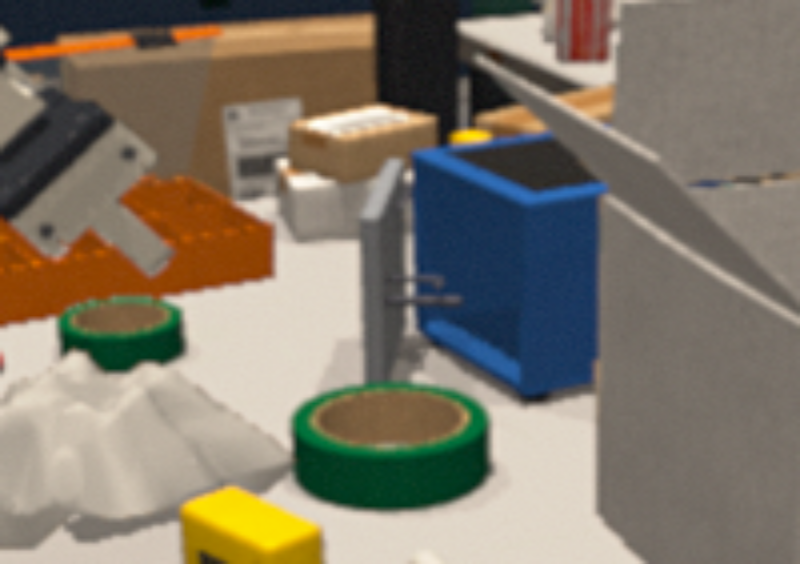

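View pics/r2.png

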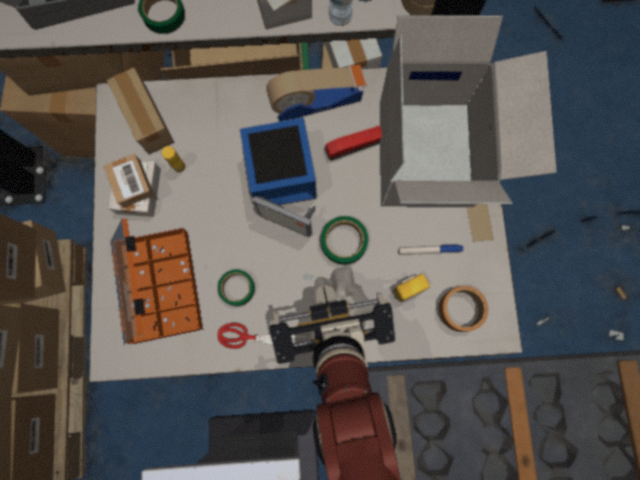

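The door stands ajar at about 0.6 rad, with its free edge near pixel (308,230) in the top view. The roll measures 196 mm from the hinge. Next I sweep the door open from the inside.

Run:
```python
from h import *
o=ori(0,0)
def F(th,d,r=.1): 
    s,k=np.sin(th),np.cos(th);return W(-.082-r*s+d*k,.063-r*k-d*s)
z=.1
arm.move_to(tip(F(.6,.05),.22,o),o)
print(arm.move_l(tip(F(.6,.05),z,o),rate=.15,contact_N=6))
for th in(.75,.9,1.05,1.2,1.35,1.5): arm.move_l(tip(F(th,.024),z,o),rate=.06)
print(read_ft_force(),read_time_s())
arm.move_l(tip(F(1.5,.05),z,o),rate=.06)
arm.move_l(tip(F(1.5,.05),.25,o),rate=.2)
arm.move_l(tip((.42,-.25),.28,o),rate=.25)
roll("r3");print(read_time_s())
```

```text
False
[-0.15224856 -0.41523419 -0.56784883] 22.3833
green [ 0.502  -0.0461] 0.0376 hinge dist 0.1718
24.7833
```

View pics/r3.png

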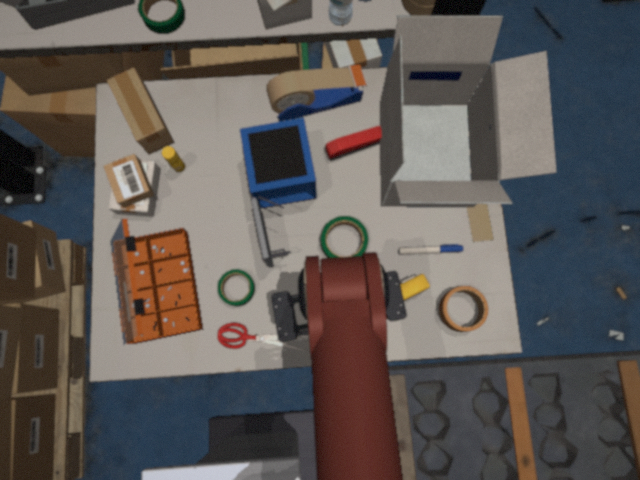

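The door now points almost square to the front, from pixel (255,200) to (266,262). The roll is unmoved at (344,239) and the arm is clear of everything.

```bash
python3 -c "
from h import *
arm.sleep(.3);print(arm.sign_off())"
```

```text
the job is handed in; nothing more can be done
None
```

The job is handed in at about 25 s on the robot clock: the roll was slid about 196 mm from the hinge, the door was pressed and sprang ajar, and it was pushed open to roughly 1.5 rad by eye in the last picture. The hand-in call returned no verdict.

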